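# Prime the hand-pump oiler

## Task

With a fingertip, swing the keeper of the hand-pump oiler out from under the plunger knob as far as it goes, then pump the knob with full strokes (press it right down, let it come right back up) until the indicator pin beside it stands fully out, and take the hand away with the knob up. Only push and press: do not touch the pin, and leave every loose thing around the pump where it stands.

Things in the scene. Friction and masses are not known exactly. Their poses are not given: they have to be found in the camera images.
- pump: hand-pump oiler, screwed to the worktop: a steel tank with a grey deck, 110 (x) x 174 (y) mm, deck top 96 mm above the worktop. Origin under its centre, on the worktop; x points away from the robot, y to the left (at yaw 0), z up. On the deck, in the pump's frame: plunger knob at the middle (0, 0), indicator pin at (0, +55) mm, keeper pivot at (0, -55) mm
- plunger (a joint): how far the knob is pressed, m: 0 up (rest), 0.020 at the bottom stop, straight down. A spring returns it: 7 N at the top, 11 N at the bottom, plus drag of about 2 N at 50 mm/s. Each press of at least 18 mm followed by a full return raises the pin by one 10 mm tooth (the first gives 3 to 12 mm); the pin moves only while the knob comes back up, within about 0.3 s. Shorter presses may do nothing. Extra strokes do no harm
- knob_top (a point): centre of the flat top (40 mm across) of the black mushroom knob, 48 mm wide, 24 mm tall; 147 mm above the worktop when up; moves with the knob
- pin (a joint): how far the indicator pin stands out, m: 0 in, about 0.049 fully out (stop at 0.0515). It stays where it is by friction and starts anywhere from 0.002 to 0.026, so 3 to 5 full strokes are needed
- pin_rod: origin: top end of the steel indicator pin, 12 mm thick, upright, 55 mm to the left of the knob's axis; 106 mm above the worktop when in (10 mm above the deck), about 155 mm when fully out, when a thicker collar (17 mm wide) at its foot has come out of the deck
- keeper (a joint): turn of the keeper about its upright pivot, rad, counter-clockwise from above: at 0 (up to about 0.4) its arm lies under the knob and blocks it; 1.3 is its stop, fully aside. It stays where it is left; pushing the lug takes about 1 N
- keeper_pivot (a point): on the keeper's upright pivot axis, top of its 20 mm boss, 123.5 mm above the worktop. The aluminium keeper has a bar 14 mm wide and 22 mm tall from the pivot towards the knob (43 mm long) and a low tail the other way
- keeper_lug (a point): top centre of the round upright lug at the end of the keeper's tail, 14 mm thick, 135 mm above the worktop and free from 14 mm above the deck up; 40 mm from the pivot, on the side away from the knob. To swing the keeper aside the lug is pushed away from the robot (pump's +x), round the pivot
- sauce_bottle: red squeeze bottle, 54 mm across, 200 mm tall, standing loose left of the pump. Origin at the centre of its underside. Leave it alone
- foil_cups: stack of nested foil cups, 60 mm across, 49 mm tall, loose, front left of the pump. Origin at the centre of its underside. Leave it alone
- timer: white wind-up kitchen timer, 62x62x42 mm, loose, right of the pump. Origin at the centre of its underside. Leave it alone
- label_block: block of paper labels, 44x61x15 mm, loose, in front of the pump. Origin at the centre of its underside. Leave it alone
- marker: marker pen, 16x131x16 mm, lying loose at the right. Origin at the centre of its underside. Leave it alone
- spoon: steel serving spoon, 53x252x20 mm, lying loose at the right. Origin at the centre of its underside. Leave it alone

How it is judged:
By the outcome, as a careful person would: the job done as asked, in the order asked, and still so for the second after the job is handed in, with the robot touching nothing.
It also fails if it takes over 54 s, if anything falls off the work surface, if the arm or the gripper's body presses on something with over 40 N, if the wrist force passes 120 N, or if a joint passes its speed limit or range.

## Robot

A 6-joint arm with a two-finger parallel gripper is mounted at the origin on a cart in front of the work surface, level with it; the furniture and walls round the work are solid. World frame = base frame: x ahead of the robot, y to its left, z up, the work surface at z = 0. Lengths are in m, angles in rad, forces in N, time in s.
With the tool pointing down it reaches from about 0.35 to 0.775 m from the base axis. Payload 5.5 kg.
Tool frame: the origin (TCP) lies between the finger pads; the fingertips stand 8 mm ahead of it and the grasp point (between the pads) lies 11 mm behind it; z points along the fingers, y is the line along which they close (so a half turn about z gives the same grasp; the last joint's range is limited). The gripper opens to 85 mm and grips with 20 to 120 N. Pads are 22 mm wide; open, the fingers measure 114 mm over their backs; the gripper's body (76 mm by 85 mm) begins 54 mm behind the grasp point. The pads swing forward as they close: fully open they stand 13 mm farther back than shut.
Start: joints at [1.109, 0.313, 0.046, 1.304, 0, 1.431], TCP at [0.182, 0.546, 0.239] pointing down, gripper open.
Joint ranges: [-2.76, 2.76], [-0.86, 1.69], [-1.03, 1.26], [-2.2, 2.34], [-1.47, 1.5], [-3.14, 3.14]. Speed limits (rad/s): [2.57, 2.57, 3.14, 3.14, 3.14, 3.14].

## Interface

Orientations are given as a unit quaternion [w, x, y, z].
In Python, from workcell import status, vision, job gives the robot as it stands. The module is installed in compiled form; this text tells all that it offers.
- The arm moves only by the tool apply_moves, never from a script. Its argument "moves" is one flat list of numbers, 6 for each row, row after row: the shift along the world's x, y, z in units of 25 mm (1.0 is 25 mm), then the turn, a rotation vector about the world's x, y, z in rad. In form: [x, y, z, rx, ry, rz, x, y, z, rx, ry, rz, ...]. A call has 1 to 20 rows; each row is the pose to reach, as a shift and turn from the pose commanded when the call began; what a row does not reach only later rows make up. A row lasts 1/12 s, in which the tool goes at most 41.7 mm and 7.16 degrees, less where a joint would pass 70% of its speed; a pose out of reach is approached as far as the arm can. A call with a gripper value outside its range is refused whole. "claw" is the opening in per cent of the stroke, from 0 (shut) to 100 (fully open), set as the call begins (left out, the last holds). The fingers move at their own pace and stop on an object; "newtons" is the grip in N (left out, the last holds). Time passes only in rows, so rows that repeat a pose let the fingers close. It gives the time, the measured TCP pose, the force, the opening and the grip force at its end, in the units of the state.
- status.get_state(): the state, without advancing time (a new reading comes with each control period).
- vision.read_camera(name): name is "scene" or "side" or "wrist"; returns a dict with "image" (384x512x3 uint8, blue, green, red), "camera_matrix" (3x3 intrinsics, pixels), "camera_from_world" (4x4, takes a point from world to camera coordinates). Camera axes: x right, y down, z forward; pixel columns grow to the right and rows downward; lengths in m; the calibration is good to about 2 mm. A picture is of the moment at which its call begins. There is no depth.
- job.hand_in(): hands the job in; it is judged then, once.
The state is a dict: "clock": time; "joint_pos": joint angles; "qvel": joint speeds; "tau": joint torques, N m; "tcp_pos": TCP position; "orientation": TCP orientation; "wrist_force": force on the tool from outside, world axes, zero at the start; "ft_torque": the same for the moment, N m; "finger_gap": finger opening in m; "grip_force": force on a finger pad.
Only numpy, scipy, OpenCV 4.12 (cv2) and the standard library are available. Lean on these libraries where they do the work, as an engineer would, in place of code of your own. Each camera call takes 0.05 s, during which the arm holds its last target. There are 200 camera calls.

## Working session

There is one attempt and no reset: what is moved stays moved. The work goes in short steps, Python scripts to look and compute and a tool call to move; the robot and the scene stay as the last step left them, time stands still between calls to the robot, and variables do not carry over. Pictures are saved under pics/ and viewed, at most 10 in all, crops included, and the job is handed in when it is done.

Besides the shell and the picture viewer there is one more tool, called after ">>>" as name(argument=value, ...) on one line, values as JSON. apply_moves: Moves the arm, as the interface text tells. Its arguments: {"type":"object","properties":{"moves":{"type":"array","items":{"type":"number"}},"claw":{"type":"number"},"newtons":{"type":"number"}},"required":["moves"]}

```bash
mkdir -p pics; cat > h.py <<'E'
import numpy as np,cv2
from workcell import status,vision,job
def snap(n,f):
    r=vision.read_camera(n); cv2.imwrite('pics/'+f,r['image'])
    np.savez('pics/'+f+'.npz',K=r['camera_matrix'],T=r['camera_from_world'],im=r['image']); return r
def ray(f,u,v,z):
    d=np.load('pics/'+f+'.npz');K,T=d['K'],d['T'];R,t=T[:3,:3],T[:3,3]
    c=-R.T@t; q=R.T@np.linalg.solve(K,[u,v,1]); return c+q*(z-c[2])/q[2]
def proj(f,p):
    d=np.load('pics/'+f+'.npz');c=d['T'][:3,:3]@p+d['T'][:3,3];q=d['K']@c;return q[:2]/q[2]
E
python3 - <<'E'
from h import *
s=status.get_state();print(s['tcp_pos'],s['orientation'],s['clock'])
a=snap('scene','s0.png')['image'];b=snap('side','d0.png')['image']
for n in('s0.png','d0.png'):
    d=np.load('pics/'+n+'.npz');print(n,-d['T'][:3,:3].T@d['T'][:3,3])
E
```

```text
[0.18164095 0.54503135 0.2383947 ] [-2.66465057e-04  1.60208066e-01  9.87082836e-01 -8.82559036e-04] 0.0
s0.png [ 0.0147978  -0.4801575   0.80953777]
d0.png [ 0.14644123 -1.08841246  0.79927906]
```

View pics/s0.png

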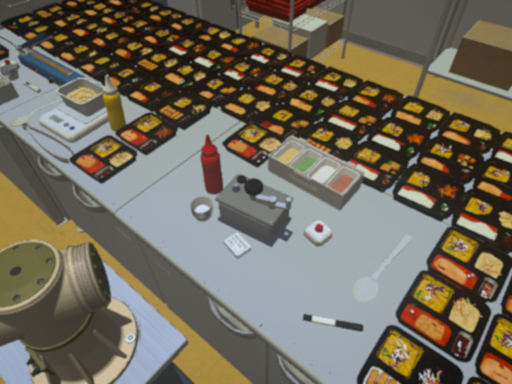

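View pics/d0.png

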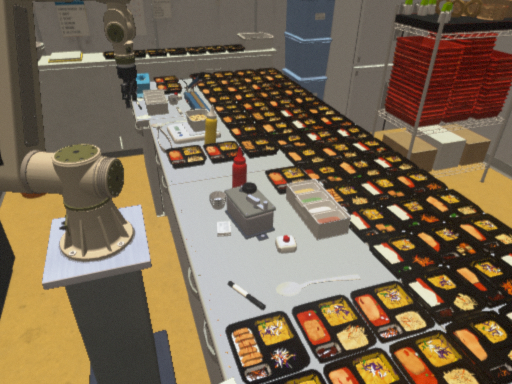

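Pump is at about (255,205) in scene and (250,208) in side; I enlarge both side by side.

```bash
python3 - <<'E'
from h import *
a=cv2.imread('pics/s0.png')[165:250,205:305];b=cv2.imread('pics/d0.png')[170:240,215:285]
a=cv2.resize(a,None,fx=5,fy=5,interpolation=2);b=cv2.resize(b,None,fx=4,fy=4,interpolation=2)
o=np.zeros((425,790,3),np.uint8);o[:,:500]=a;o[:280,505:785]=b;cv2.imwrite('pics/c0.png',o)
for n,u,v in(('s0.png',254,180),('d0.png',249,185)):print(ray(n,u,v,.147))
E
```

```text
[ 0.5039218  -0.05911708  0.147     ]
[ 0.49137454 -0.06648329  0.147     ]
```

View pics/c0.png

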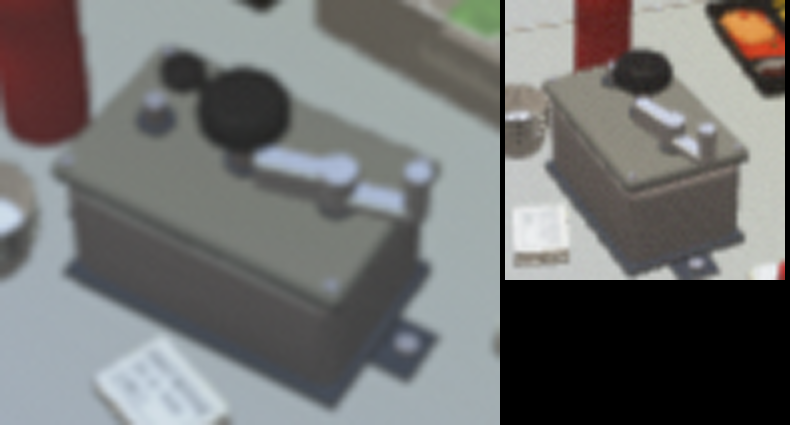

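```bash
python3 - <<'E'
from h import *
def A(x,y):return 205+(x-2)/5,165+(y-2)/5
def B(x,y):return 215+(x-507)/4,170+(y-2)/4
for n,f,g,L in(('s0.png',A,'s',dict(knob=(246,98,.147),lug=(418,168,.135),piv=(338,164,.1235),pin=(154,98,.11),cl=(58,168,.096),cf=(337,302,.096),cr=(438,164,.096),cb=(165,48,.096))),
 ('d0.png',B,'d',dict(knob=(641,64,.147),lug=(707,128,.135),piv=(673,120,.1235),cl=(545,86,.096),cf=(627,187,.096),cr=(748,155,.096)))):
    P={k:ray(n,*f(x,y),z)[:2] for k,(x,y,z) in L.items()}
    for k in P:print(n,k,P[k].round(4))
    e=P['cl']-P['cf'];print('front edge len',np.hypot(*e),'yaw',np.degrees(np.arctan2(-e[0],e[1])))
    w=P['cr']-P['cf'];print('side len',np.hypot(*w),'yaw',np.degrees(np.arctan2(w[1],w[0])),'ctr',(P['cl']+P['cr'])/2)
E
```

```text
s0.png knob [ 0.4925 -0.068 ]
s0.png lug [ 0.5179 -0.1554]
s0.png piv [ 0.5036 -0.1177]
s0.png pin [ 0.4888 -0.0077]
s0.png cl [0.4299 0.0069]
s0.png cf [ 0.4528 -0.1576]
s0.png cr [ 0.5557 -0.143 ]
s0.png cb [0.5302 0.0222]
front edge len 0.16603022803644452 yaw 7.917927223940893
side len 0.10395313846781858 yaw 8.077359255299928 ctr [ 0.49282913 -0.06806265]
d0.png knob [ 0.4888 -0.069 ]
d0.png lug [ 0.5138 -0.1564]
d0.png piv [ 0.4984 -0.1212]
d0.png cl [0.4262 0.0012]
d0.png cf [ 0.4476 -0.1601]
d0.png cr [ 0.553  -0.1482]
front edge len 0.1627173850815282 yaw 7.552300435103768
side len 0.10601888580525101 yaw 6.430329460828615 ctr [ 0.48961624 -0.07347784]
```

>>> apply_moves(moves=[0,0,1.6,0,0,0,2,-2,3.2,0,0,0,3,-3.5,3.6,0,0,0,4,-5,3.6,0,0,0.1,5,-6.5,3.6,0,0,0.2,6,-8,3.6,0,0,0.3,7,-9.5,3.6,0,0,0.4,8,-11,3.6,0,0,0.45,8.5,-12.5,3.6,0,0,0.45,9,-14,3.6,0,0,0.45,9.5,-15.6,3.6,0,0,0.45,10,-17.2,3.6,0,0,0.45,10.5,-18.8,3.6,0,0,0.45,11,-20.4,3.6,0,0,0.45,11.3,-22,3.6,0,0,0.45,11.5,-23.6,3.6,0,0,0.45,11.7,-25.2,3.6,0,0,0.45,11.9,-26.8,3.6,0,0,0.45,12,-28.4,3.6,0,0,0.45,12.1,-28.6,3.6,0,0,0.45], claw=0, newtons=20)

```text
clock: 1.77
tcp_pos: [0.4824, -0.1614, 0.329]
orientation: [-0.0, -0.064, 0.998, 0.0]
wrist_force: [0.8, 0.6, -0.3]
finger_gap: 0.0003
grip_force: 0.0
```

>>> apply_moves(moves=[0,0,0,0,0,0,0,0,0,0,0,0])

```text
clock: 1.93
tcp_pos: [0.4826, -0.1615, 0.3282]
orientation: [-0.001, -0.062, 0.998, 0.001]
wrist_force: [0.2, 1.2, -0.7]
finger_gap: -0.0
grip_force: 0.0
```

```bash
python3 - <<'E'
from h import *
print(status.get_state()['tcp_pos'])
im=snap('wrist','w0.png')['image']
cv2.imwrite('pics/w0b.png',cv2.resize(im,(800,600),interpolation=2))
E
```

```text
[ 0.48262125 -0.16148005  0.32816904]
```

View pics/w0b.png

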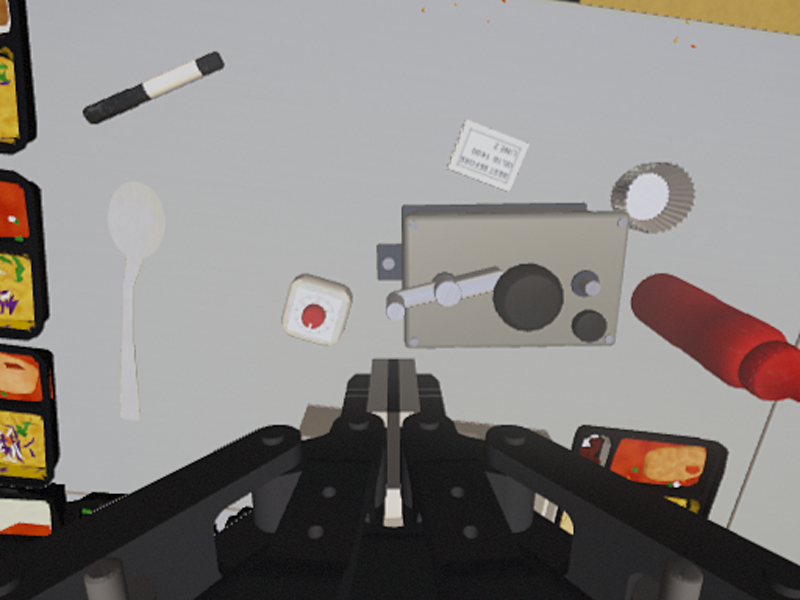

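```bash
python3 - <<'E'
from h import *
d=np.load('pics/w0.png.npz');print('cam',-d['T'][:3,:3].T@d['T'][:3,3])
P={}
for k,x,y,z in(('knob',529,297,.147),('lug',396,312,.135),('piv',447,290,.1235),('pin',592,289,.11),('cfr',405,216,.096),('cfl',629,216,.096),('cbl',617,347,.096),('cbr',404,347,.096)):
    P[k]=ray('w0.png',(x+.5)/1.5625-.5,(y+.5)/1.5625-.5,z)[:2];print(k,P[k].round(4))
print('ctr',(P['cfr']+P['cfl']+P['cbl']+P['cbr'])/4)
for a,b in(('piv','knob'),('piv','pin'),('cfr','cfl'),('cbr','cbl'),('lug','piv')):
    e=P[b]-P[a];print(a,b,np.hypot(*e),np.degrees(np.arctan2(-e[0],e[1])))
E
```

```text
cam [ 0.41297977 -0.17133615  0.46237068]
knob [ 0.4894 -0.0681]
lug [ 0.515  -0.1562]
piv [ 0.4973 -0.1209]
pin [ 0.4862 -0.0098]
cfr [ 0.4509 -0.1573]
cfl [0.4298 0.0108]
cbl [0.5345 0.0285]
cbr [ 0.5561 -0.1442]
ctr [ 0.49283565 -0.06553381]
piv knob 0.05336787861154145 8.520547619160716
piv pin 0.11160575228699722 5.691951393841845
cfr cfl 0.16939881949492996 7.132145283536646
cbr cbl 0.17399615204303923 7.125400236137107
lug piv 0.03954980446754846 26.63708019911478
```

>>> apply_moves(moves=[-0.1,-0.5,-1.6,0,0,0,-0.1,-0.5,-3.2,0,0,0,-0.1,-0.5,-4.8,0,0,0,-0.1,-0.5,-6,0,0,0,-0.1,-0.5,-7,0,0,0,-0.1,-0.5,-7.5,0,0,0,-0.1,-0.5,-7.75,0,0,0,-0.1,-0.5,-7.75,0,0,0,-0.1,-0.5,-7.75,0,0,0])

```text
clock: 2.73
tcp_pos: [0.4808, -0.1709, 0.1363]
orientation: [0.0, -0.065, 0.998, -0.0]
wrist_force: [0.9, -0.5, 0.2]
finger_gap: -0.0002
grip_force: 0.0
```

>>> apply_moves(moves=[0.4,0.12,-0.08,0,0,0,0.74,0.24,-0.08,0,0,0,0.94,0.27,-0.08,0,0,0,1.14,0.31,-0.08,0,0,0,1.35,0.39,-0.08,0,0,0,1.56,0.49,-0.08,0,0,0,1.74,0.62,-0.08,0,0,0,1.92,0.78,-0.08,0,0,0,1.92,0.78,-0.08,0,0,0])

```text
clock: 3.48
tcp_pos: [0.5292, -0.1517, 0.1335]
orientation: [0.0, -0.064, 0.998, 0.0]
wrist_force: [-0.8, -0.3, 0.6]
finger_gap: 0.0
grip_force: 0.2
```

```bash
python3 - <<'E'
from h import *
print(status.get_state()['tcp_pos'],status.get_state()['wrist_force'])
im=snap('scene','s1.png')['image'][165:250,205:305];b=snap('side','d1.png')['image'][170:240,215:285]
o=np.zeros((510,790,3),np.uint8);o[:425,:500]=cv2.resize(im,None,fx=5,fy=5,interpolation=2);o[:280,505:785]=cv2.resize(b,None,fx=4,fy=4,interpolation=2);cv2.imwrite('pics/c1.png',o)
E
```

```text
[ 0.52924594 -0.15168655  0.13348128] [-0.80520908 -0.28355093  0.60776681]
```

View pics/c1.png

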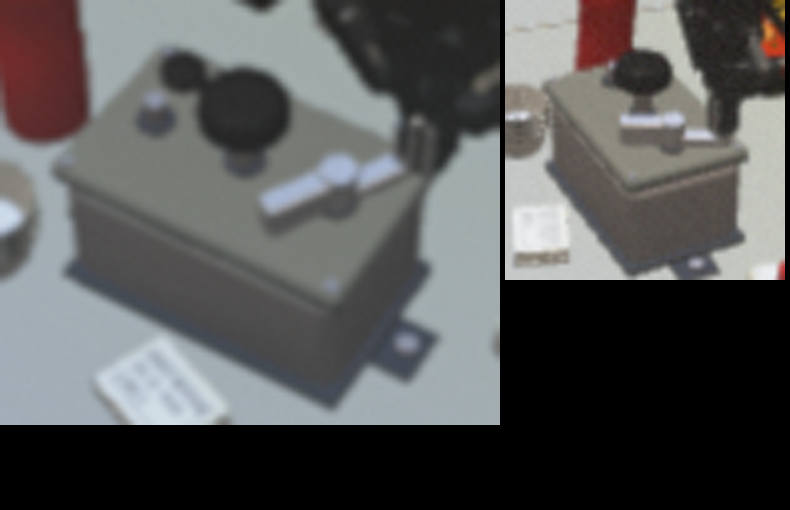

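>>> apply_moves(moves=[0.11,0.13,0,0,0,0,0.21,0.25,0,0,0,0,0.23,0.35,0,0,0,0,0.23,0.35,0,0,0,0])

```text
clock: 3.92
tcp_pos: [0.5346, -0.1434, 0.1338]
orientation: [0.0, -0.064, 0.998, -0.0]
wrist_force: [0.8, -0.9, 0.1]
finger_gap: 0.0002
grip_force: 0.5
```

>>> apply_moves(moves=[0.01,0.06,0,0,0,0,0.02,0.12,0,0,0,0,0.02,0.12,0,0,0,0])

```text
clock: 4.17
tcp_pos: [0.5348, -0.1421, 0.1338]
orientation: [-0.0, -0.064, 0.998, -0.002]
wrist_force: [-1.2, -6.2, -0.1]
finger_gap: -0.0003
grip_force: 3.0
```

```bash
python3 - <<'E'
from h import *
im=snap('scene','s2.png')['image'][165:250,205:305];b=snap('side','d2.png')['image'][170:240,215:285]
o=np.zeros((510,790,3),np.uint8);o[:425,:500]=cv2.resize(im,None,fx=5,fy=5,interpolation=2);o[:280,505:785]=cv2.resize(b,None,fx=4,fy=4,interpolation=2);cv2.imwrite('pics/c2.png',o)
p=np.array([.4975,-.122]) # expected bar end at stop, top z .1235?
for th in(.8,1.,1.2,1.3):
    a=th+np.radians(7.2);q=p-43*.001*np.array([np.sin(a),-np.cos(a)])
    for n in('s2.png','d2.png'):
        u=proj(n,np.r_[q,.12]);print(th,n,((u-[205,165])*5+2 if n[0]=='s' else (u-[215,170])*4+[507,2]).round(0))
E
```

```text
0.8 s2.png [252. 196.]
0.8 d2.png [621. 115.]
1.0 s2.png [258. 208.]
1.0 d2.png [618. 120.]
1.2 s2.png [267. 220.]
1.2 d2.png [618. 126.]
1.3 s2.png [273. 225.]
1.3 d2.png [619. 129.]
```

View pics/c2.png

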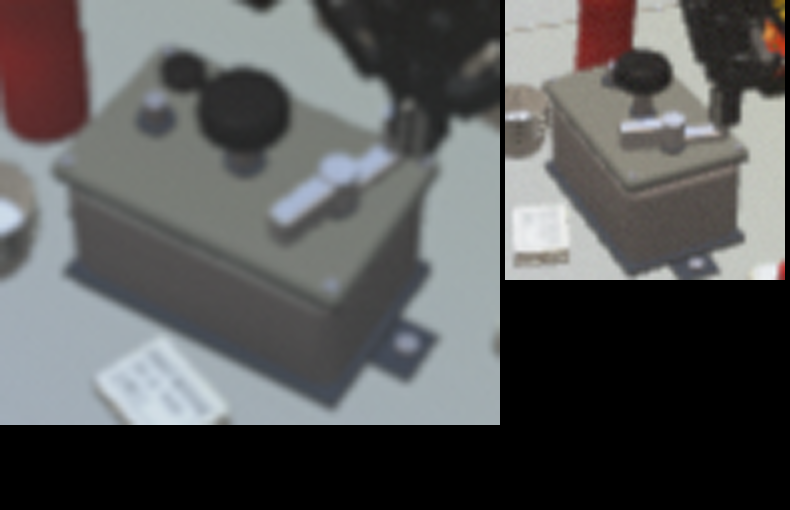

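>>> apply_moves(moves=[0.01,0.06,0,0,0,0,0.01,0.06,0,0,0,0,-0.05,-0.5,0,0,0,0,-0.05,-0.8,0.2,0,0,0,-0.05,-0.8,1.5,0,0,0,-0.05,-0.8,2.4,0,0,0,-0.6,0.4,2.4,0,0,0,-1.2,1.6,2.4,0,0,0,-1.8,2.9,2.4,0,0,0,-1.8,2.94,2,0,0,0,-1.8,2.94,1.4,0,0,0,-1.8,2.94,1.25,0,0,0,-1.8,2.94,1.25,0,0,0])

```text
clock: 5.35
tcp_pos: [0.4889, -0.067, 0.1639]
orientation: [-0.001, -0.064, 0.998, 0.001]
wrist_force: [-0.4, -0.1, 0.7]
finger_gap: -0.0001
grip_force: 0.0
```

```bash
python3 - <<'E'
from h import *
s=status.get_state();print(s['tcp_pos'],s['wrist_force'])
im=snap('scene','s3.png')['image'][150:250,205:305];b=snap('side','d3.png')['image'][160:240,215:285]
o=np.zeros((510,790,3),np.uint8);o[:500,:500]=cv2.resize(im,None,fx=5,fy=5,interpolation=2);o[:320,505:785]=cv2.resize(b,None,fx=4,fy=4,interpolation=2);cv2.imwrite('pics/c3.png',o)
E
```

```text
[ 0.48894269 -0.06699045  0.16391502] [-0.43210958 -0.1362074   0.69017603]
```

View pics/c3.png

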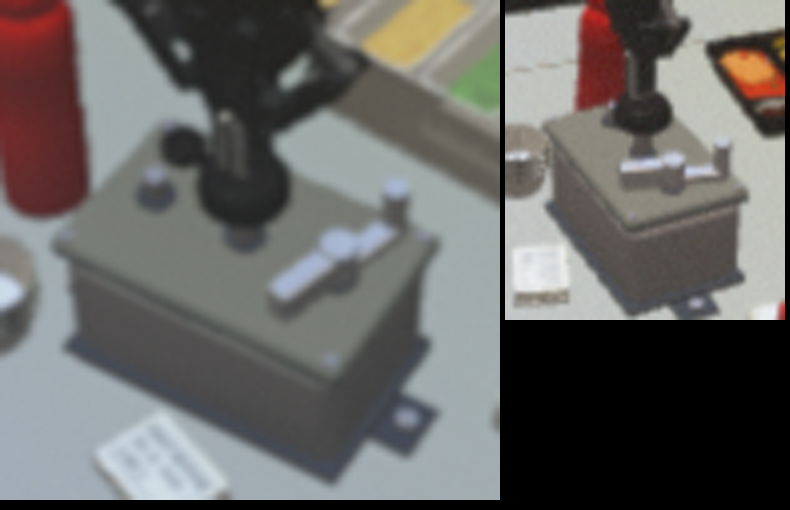

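```bash
python3 - <<'E'
from h import *
for n,l,p in(('s3.png',(205+395/5,150+184/5),(205+336/5,150+241/5)),('d3.png',(215+216/4,160+142/4),(215+166/4,160+158/4))):
    L=ray(n,*l,.135)[:2];P=ray(n,*p,.1235)[:2];e=L-P;print(L,P,np.hypot(*e),np.arctan2(e[0],-e[1])-np.radians(7.2))
E
```

```text
[ 0.5419084  -0.12478271] [ 0.50154995 -0.11930169] 0.04072892795388521 1.3101499298671269
[ 0.53787592 -0.12798974] [ 0.49843668 -0.12123758] 0.040013068244824326 1.2755724281977758
```

Keeper is at its stop (about 1.3 rad). First press, held at the bottom to check the force.

>>> apply_moves(moves=[0,0,-0.3,0,0,0,0,0,-0.6,0,0,0,0,0,-0.9,0,0,0,0,0,-1.15,0,0,0,0,0,-1.18,0,0,0,0,0,-1.18,0,0,0])

```text
clock: 5.95
tcp_pos: [0.4911, -0.0679, 0.1362]
orientation: [0.002, -0.064, 0.998, -0.001]
wrist_force: [-0.2, 0.6, 10.0]
finger_gap: 0.0002
grip_force: 4.6
```

>>> apply_moves(moves=[0,0,-0.06,0,0,0,0,0,-0.12,0,0,0,0,0,-0.12,0,0,0])

```text
clock: 6.2
tcp_pos: [0.4912, -0.0679, 0.1349]
orientation: [0.002, -0.064, 0.998, -0.001]
wrist_force: [-4.2, 0.5, 19.2]
finger_gap: -0.0002
grip_force: 9.5
```

>>> apply_moves(moves=[0,0,0.35,0,0,0,0,0,0.7,0,0,0,0,0,1.05,0,0,0,0,0,1.3,0,0,0,0,0,1.3,0,0,0,0,0,1.3,0,0,0,0,0,1.3,0,0,0,0,0,1.3,0,0,0,0,0,1.3,0,0,0,0,0,0.9,0,0,0,0,0,0.6,0,0,0,0,0,0.3,0,0,0,0,0,0.1,0,0,0,0,0,0,0,0,0,0,0,0,0,0,0,0,0,0,0,0,0])

```text
clock: 7.53
tcp_pos: [0.4908, -0.0674, 0.1349]
orientation: [0.002, -0.064, 0.998, -0.001]
wrist_force: [-5.7, 1.5, 23.6]
finger_gap: -0.0002
grip_force: 11.7
```

>>> apply_moves(moves=[0,0,0.35,0,0,0,0,0,0.7,0,0,0,0,0,1.05,0,0,0,0,0,1.3,0,0,0,0,0,1.3,0,0,0,0,0,1.3,0,0,0,0,0,1.3,0,0,0,0,0,1.3,0,0,0,0,0,1.3,0,0,0,0,0,0.9,0,0,0,0,0,0.6,0,0,0,0,0,0.3,0,0,0,0,0,0.1,0,0,0,0,0,0,0,0,0,0,0,0,0,0,0,0,0,0,0,0,0])

```text
clock: 8.87
tcp_pos: [0.4908, -0.0674, 0.1349]
orientation: [0.002, -0.064, 0.998, -0.001]
wrist_force: [-5.5, 1.7, 22.7]
finger_gap: 0.0
grip_force: 11.6
```

>>> apply_moves(moves=[0,0,0.35,0,0,0,0,0,0.7,0,0,0,0,0,1.05,0,0,0,0,0,1.3,0,0,0,0,0,1.3,0,0,0,0,0,1.3,0,0,0,0,0,1.3,0,0,0,0,0,1.3,0,0,0,0,0,1.3,0,0,0,0,0,0.9,0,0,0,0,0,0.6,0,0,0,0,0,0.3,0,0,0,0,0,0.1,0,0,0,0,0,0,0,0,0,0,0,0,0,0,0,0,0,0,0,0,0])

```text
clock: 10.2
tcp_pos: [0.4908, -0.0674, 0.1349]
orientation: [0.002, -0.064, 0.998, -0.001]
wrist_force: [-4.7, 1.1, 23.1]
finger_gap: 0.0002
grip_force: 11.6
```

>>> apply_moves(moves=[0,0,0.35,0,0,0,0,0,0.7,0,0,0,0,0,1.05,0,0,0,0,0,1.3,0,0,0,0,0,1.3,0,0,0,0,0,1.3,0,0,0,0,0,1.3,0,0,0,0,0,1.3,0,0,0,0,0,1.3,0,0,0,0,0,0.9,0,0,0,0,0,0.6,0,0,0,0,0,0.3,0,0,0,0,0,0.1,0,0,0,0,0,0,0,0,0,0,0,0,0,0,0,0,0,0,0,0,0])

```text
clock: 11.53
tcp_pos: [0.4908, -0.0674, 0.1349]
orientation: [0.002, -0.064, 0.998, -0.001]
wrist_force: [-5.7, 1.0, 22.8]
finger_gap: 0.0002
grip_force: 11.6
```

>>> apply_moves(moves=[0,0,0.35,0,0,0,0,0,0.7,0,0,0,0,0,1.05,0,0,0,0,0,1.3,0,0,0,0,0,1.3,0,0,0,0,0,1.3,0,0,0,0,0,1.3,0,0,0,0,0,1.3,0,0,0,0,0,1.3,0,0,0])

```text
clock: 12.28
tcp_pos: [0.4892, -0.0669, 0.1641]
orientation: [-0.001, -0.064, 0.998, 0.0]
wrist_force: [0.1, 1.2, -0.2]
finger_gap: 0.0002
grip_force: 0.0
```

>>> apply_moves(moves=[0,0,1.5,0,0,0,0,0,3,0,0,0,0,0,4.5,0,0,0,0,0,6,0,0,0,0,-1.5,7,0,0,0,0,-3,7,0,0,0,0,-4.5,7,0,0,0,0,-6,7,0,0,0,0,-6,7,0,0,0,0,-6,7,0,0,0])

```text
clock: 13.12
tcp_pos: [0.4893, -0.2189, 0.3388]
orientation: [-0.001, -0.062, 0.998, 0.001]
wrist_force: [-0.4, -0.3, -0.3]
finger_gap: -0.0002
grip_force: 0.0
```

```bash
python3 - <<'E'
from h import *
im=snap('scene','s4.png')['image'][150:250,190:310];b=snap('side','d4.png')['image'][160:240,215:285]
o=np.zeros((510,800,3),np.uint8);o[:400,:480]=cv2.resize(im,None,fx=4,fy=4,interpolation=2);o[:320,505:785]=cv2.resize(b,None,fx=4,fy=4,interpolation=2);cv2.imwrite('pics/c4.png',o)
R=lambda x,y:np.array([.4905,-.0675])+np.array([[.992,-.125],[.125,.992]])@[x,y]
for z in(.135,.145,.155):print(z,(proj('s4.png',np.r_[R(0,.055),z])-[190,150])*4+1.5)
E
```

```text
0.135 [181.72945638 119.55684922]
0.145 [180.91120816 108.49725654]
0.155 [180.07989891  97.2611286 ]
```

View pics/c4.png

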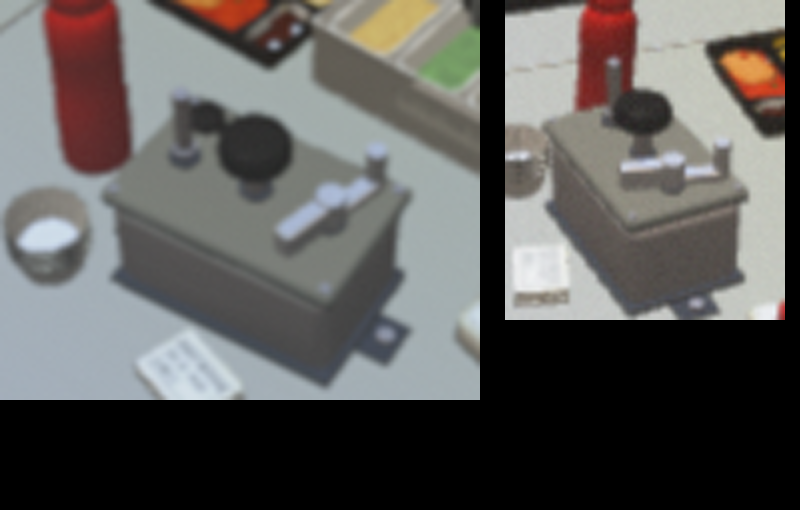

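The pin top is at (181,95), which is about 0.155 m high, and the collar is out of the deck. The knob is up, the keeper is aside and the loose things haven't moved.

```bash
python3 -c "
from workcell import job
print(job.hand_in())"
```

```text
the job is handed in; nothing more can be done
None
```

The job is handed in: the keeper is at its stop (about 1.3 rad), five full strokes brought the pin fully out (about 155 mm high with the collar showing), and the hand is clear with the knob up.

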